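# Seat the keyed drive plate on an upturned polisher

## Robot

A 6-joint arm with a two-finger parallel gripper is mounted at the origin on the work surface. World frame = base frame: x ahead of the robot, y to its left, z up, the work surface at z = 0. Lengths are in m, angles in rad, forces in N, time in s.
With the tool pointing down it reaches from about 0.35 to 0.975 m from the base axis. Payload 4.9 kg.
Tool frame: the origin (TCP) lies at the very end of the fingers, on their centre line; the grasp point (between the pads) lies 19 mm behind it; x points along the fingers, y is the direction in which the jaws open and shut, and the axes are right-handed (so a half turn about x gives the same grasp; the last joint's range is limited). The gripper opens to 85 mm and grips with 20 to 120 N. Pads are 22 mm wide; open, the fingers measure 114 mm over their backs; the gripper's body (76 mm by 85 mm) begins 54 mm behind the grasp point. The pads swing forward as they close: fully open they stand 13 mm farther back than shut.
Start: joints at [-1.32, 0.053, 1.613, -0, 1.476, -0.119], TCP at [0.226, -0.583, 0.231] pointing down, gripper open.
Joint ranges: [-3.01, 3.01], [-1.01, 2.22], [0.06, 2.58], [-1.02, 4.17], [0.09, 2.62], [-3.14, 3.14]. Speed limits (rad/s): [2.57, 2.57, 3.14, 3.14, 3.14, 3.14].

## Interface

Orientations are given as a rotation vector (axis times angle).
In Python, from station import ctrl, get_image, calibration, finish_job, search_frame, cut_out, mark_of gives the robot as it stands. The module is installed in compiled form; this text tells all that it offers.
- The arm moves only by the tool arm_command, never from a script. Its argument "plan" is a list that holds one entry, the list of rows, each a list of 7 numbers: the shift along the tool's x, y, z in m, then the turn, a rotation vector about the tool's x, y, z in degrees, then the finger opening in m, from 0 to 0.0854. A call has 1 to 20 rows; each row shifts and turns the pose as measured when the row begins, along the tool's axes as they then stand; what a row does not reach is not made up. A row lasts 1/12 s, in which the tool goes at most 41.7 mm and 7.16 degrees, less where a joint would pass 70% of its speed; a pose out of reach is approached as far as the arm can. A call with a gripper value outside its range is refused whole. The fingers move at their own pace and stop on an object; "squeeze" is the grip in N (left out, the last holds). Time passes only in rows, so rows that do not move let the fingers close. It gives the time, the measured TCP pose, the force and the opening at its end, in the units of the state.
- ctrl.get_obs(): the state, without advancing time (a new reading comes with each control period).
- get_image(name): name is "side" or "top"; returns the picture (480x640x3 uint8, red, green, blue); there is no depth.
- calibration(name): a dict with "fx", "fy", "cx", "cy" (pixels), "cam_to_world" (4x4, takes a point from camera to world coordinates). Camera axes: x right, y down, z forward; pixel columns grow to the right and rows downward; lengths in m; the calibration is good to about 2 mm. A picture is of the moment at which its call begins. calibration takes no time and is no camera call.
- finish_job(): hands the job in, once; it reports no verdict.
Trained networks look in the newest picture that a camera, given by its name, has taken for a name from the list of things; names that differ only in an ending like _2 or _b are one class to them, and where a whole thing is asked for, a point or a joint stands for the part that bears it (a point fixed in the world has none). Each returns a list of dicts, best first, with "conf" (0 to 1); they miss things now and then, are a little off and sometimes report something else, mostly with a low value. They report only what shows in the picture. A call takes as long as a camera call. They do not tell look-alikes from the thing itself.
- search_frame(camera, thing): "at" ([x, y, z] in m, in the coordinates of the camera as it stood for that picture, good to about 4 mm: the middle of the surface that is visible of it).
- cut_out(camera, thing): "mask" (480x640 bool, what is visible of it).
- mark_of(camera, thing): "at" ([x, y, z] in m, in the coordinates of the camera as it stood for that picture, good to about 4 mm: a listed point, or the origin of a listed thing).
The state is a dict: "t": time; "q": joint angles; "dq": joint speeds; "effort": joint torques, N m; "tool_pos": TCP position; "tool_rot": TCP orientation; "contact_force": force on the tool from outside, world axes, zero at the start; "wrist_torque": the same for the moment, N m; "opening": finger opening in m.
Only numpy, scipy, OpenCV 4.12 (cv2) and the standard library are available. Lean on these libraries where they do the work, as an engineer would, in place of code of your own. Each camera call takes 0.05 s, during which the arm holds its last target. There are 200 camera calls.

## Task

The white drive plate sits loosely on the spindle of the upturned polisher, too high because its rim notch is not over the red key. Push it round by one of its orange lugs with a fingertip until the notch meets the key, then press gently on the blue centre spot until the plate sits fully home, level, with the key in the notch. Do not lift the plate, and leave everything else alone.

Things in the scene. Friction and masses are not known exactly. Their poses are not given: they have to be found in the camera images.
- polisher: blue and black cordless polisher upside down, fixed in a plywood cradle; its place and yaw differ from run to run. Origin on the table directly below the spindle axis; z up; its body runs along its +x for 300 mm (90 high), the red key is on its +y side. Black shroud 140 dia, top 68 above the table.
- key (a point): middle of the rounded top of the red key fixed to the polisher: 65 from the spindle axis, 110.5 above the table. The key is a radial bar 10 wide (tangentially), from 58 to 100 out from the axis, so its outer end shows beyond the plate's rim.
- plate: loose white disc, 150 dia x 12 thick, 0.2 to 0.3 kg. Origin at the centre of its underside, z up, +x towards its notch. A 60 dia sleeve below it turns freely on the spindle (1 mm play), either way without end; it stops turning when no longer pushed. At the start its underside is 112 above the table, 1.5 clear of the key; fully home it is 103 above.
- notch (a point): point on the plate's underside in the middle of the rim notch, 65 from the plate's centre along its +x. The notch is a radial slot 15 wide, cut from the rim in to 54 from the centre, through the full thickness, with a black line on either side. On the 10 wide key it has 2.5 of play each side; the key's round top guides it a little.
- lug (a point): centre of the top end of one of three alike orange upright lugs on the plate: 16 dia, 22 high above its top face, on a circle of radius 50 about its centre, at 60, 180 (this one) and 300 degrees from the plate's +x. Lug tops are 146 above the table at the start.
- spot (a point): centre of the plate's flat solid top face, in a 40 dia blue spot on the spindle axis; the place to press. 124 above the table at the start, 115 when home. With the notch over the key it goes down 9 to a firm stop; otherwise the plate strikes the key and only tips.
- collar (a joint): brass thrust collar 64 dia under the plate's sleeve: it lets the plate turn lightly (0.02 N m) and slides down the spindle, 0 (up, at the start) to 0.009 m (firm stop, plate home). About 6 N of friction: the plate's weight alone does not move it, no spring, it stays where it is pushed.
- wax_jar: white jar, 72 dia x 55 high, yellow band, black cap; origin centre of underside; stands beside the polisher. A bystander: leave it alone.
- spanner: steel spanner 160 long lying flat; origin centre of underside. A bystander: leave it alone.
- spray_black: black bottle, 64 dia x 200 high, orange label, red cap; origin centre of underside. A bystander: leave it alone.
- spray_white: white bottle, 64 dia x 200 high, blue label and cap; origin centre of underside. A bystander: leave it alone.
- compound_bottle: grey bottle, 52 dia x 150 high, green label and cap; origin centre of underside. A bystander: leave it alone.
- bolt_tray: red open tray 120 x 90 x 30 high; origin centre of underside. A bystander: leave it alone.
- spacer: loose aluminium ring 48 dia x 12 high lying flat on the table; origin centre of underside. A bystander: leave it alone.
There are look-alikes about, which are no part of the job. Leave any brown or yellow look-alike of the plate alone.

How it is judged:
On the way, in this order (a step that is already met when the one before it is completed fails the run):
1. the plate, still standing high, is turned until its notch is over the key (horizontal distance between notch and key below 0.006 m and z of plate in the frame of polisher above 0.1055 m), for 0.05 s.
2. the plate is pressed home over the key (z of plate in the frame of polisher below 0.105 m and horizontal distance between notch and key below 0.005 m and angle between plate's own z axis and vertical below 0.04 rad), for 0.2 s.
At the end, for the whole second after the job is handed in: plate at rest, its underside within 2 mm of its seated height (less than 105 mm above the polisher's origin), level within 0.04 rad, its notch within 5 mm of the key (all of step 2 and linear speed of plate below 0.01 m/s); the robot touches nothing.
It fails at once if the plate is lifted or carried (its underside rises 6 mm above its starting height) (z of plate in the frame of polisher above 0.118 m).
It fails at once if the plate is squeezed or pressed harder than 45 N (contact force between the fingers and plate above 45 N).
It fails at once if a bystander (jar, spanner, bottle, tray or ring) is displaced by more than 20 mm (distance of any of wax_jar, spanner, spray_black, spray_white, compound_bottle, bolt_tray, spacer from where it was at the start of the episode above 0.02 m).
It also fails if it takes over 67 s, if anything falls off the work surface, if the arm or the gripper's body presses on something with over 40 N, if the wrist force passes 120 N, or if a joint passes its speed limit or range.

## Working session

There is one attempt and no reset: what is moved stays moved. The work goes in short steps, Python scripts to look and compute and a tool call to move; the robot and the scene stay as the last step left them, time stands still between calls to the robot, and variables do not carry over. Pictures are saved under pics/ and viewed, about 8 in all and at most 12, crops included, and the job is handed in when it is done.

Besides the shell and the picture viewer there is one more tool, called after "Request:" as a command line: name --argument value ..., lists and objects as JSON in quotes. arm_command: Moves the arm, as the interface text tells. Its arguments: {"type":"object","properties":{"plan":{"type":"array","items":{"type":"array","items":{"type":"array","items":{"type":"number"}}}},"squeeze":{"type":"number"}},"required":["plan"]}

```bash
mkdir -p pics; cat > h.py <<'E'
import numpy as np, cv2
from station import *
from scipy.spatial.transform import Rotation as R
def w(cam,p):
    T=np.array(calibration(cam)["cam_to_world"]); return T[:3,:3]@np.array(p)+T[:3,3]
def px2w(cam,u,v,z):
    c=calibration(cam);T=np.array(c["cam_to_world"])
    d=T[:3,:3]@np.array([(u-c["cx"])/c["fx"],(v-c["cy"])/c["fy"],1]);o=T[:3,3]
    return o+d*(z-o[2])/d[2]
def w2px(cam,p):
    c=calibration(cam);T=np.linalg.inv(np.array(c["cam_to_world"]));q=T[:3,:3]@np.array(p)+T[:3,3]
    return np.array([c["fx"]*q[0]/q[2]+c["cx"],c["fy"]*q[1]/q[2]+c["cy"]])
def save(cam,n):
    im=get_image(cam);cv2.imwrite(f"pics/{n}.png",im[:,:,::-1]);return im
E
python3 - <<'E'
from h import *
np.set_printoptions(precision=4,suppress=True)
for cam in("top","side"):
    save(cam,cam+"0")
    for t in("key","notch","lug","spot","plate","polisher"):
        for d in mark_of(cam,t)[:4]: 
            p=w(cam,d["at"]); print(cam,t,round(d["conf"],2),p,w2px(cam,p).round())
o=ctrl.get_obs();print(o["t"],R.from_rotvec(o["tool_rot"]).as_matrix())
E
```

```text
top key 0.82 [0.5967 0.1513 0.1096] [251. 210.]
top key 0.69 [0.5688 0.0913 0.1074] [277. 222.]
top notch 0.89 [0.7328 0.3871 0.0325] [161. 163.]
top notch 0.76 [0.3655 0.183  0.031 ] [240. 312.]
top notch 0.7 [0.5784 0.0227 0.1105] [307. 218.]
top notch 0.7 [ 0.2795 -0.0025  0.0309] [318. 348.]
top lug 0.89 [0.7824 0.2871 0.0675] [199. 139.]
top lug 0.79 [ 0.402  -0.2583  0.0665] [426. 295.]
top lug 0.77 [0.2716 0.2566 0.063 ] [206. 352.]
top lug 0.59 [ 0.3872 -0.043   0.0692] [335. 302.]
top spot 0.96 [0.3114 0.2243 0.0439] [222. 335.]
top spot 0.8 [0.5702 0.0966 0.1235] [274. 220.]
top spot 0.8 [ 0.42   -0.2165  0.0493] [407. 288.]
top spot 0.57 [ 0.3459 -0.0262  0.0464] [328. 319.]
top plate 0.95 [ 0.3449 -0.0288  0.0289] [328. 320.]
top plate 0.88 [0.5712 0.0887 0.1096] [278. 221.]
top plate 0.87 [0.7572 0.3264 0.0345] [185. 154.]
top plate 0.64 [0.3157 0.2259 0.0277] [222. 333.]
side key 0.62 [0.5719 0.0938 0.1217] [287. 269.]
side key 0.57 [0.5921 0.1527 0.1139] [271. 290.]
side notch 0.86 [ 0.2776 -0.002   0.0312] [419. 284.]
side notch 0.73 [0.7332 0.3893 0.0297] [168. 401.]
[... 216 characters left out ...]
2 [ 0.3853 -0.0484  0.0661] [377. 254.]
side lug 0.68 [0.7851 0.2785 0.0651] [164. 338.]
side spot 0.96 [ 0.3354 -0.0286  0.0462] [397. 268.]
side spot 0.86 [0.3151 0.2242 0.0461] [397. 360.]
side spot 0.76 [ 0.4233 -0.213   0.0429] [369. 216.]
side spot 0.57 [0.5723 0.093  0.1244] [287. 268.]
side plate 0.85 [0.3121 0.2283 0.0334] [398. 365.]
side plate 0.7 [ 0.3394 -0.0294  0.0333] [394. 271.]
side plate 0.68 [ 0.424  -0.2155  0.0346] [369. 218.]
side plate 0.63 [0.7619 0.328  0.0361] [168. 369.]
side polisher 0.78 [ 0.5714  0.0905 -0.0049] [291. 304.]
side polisher 0.73 [0.4332 0.3653 0.0015] [326. 427.]
0.7 [[ 0.0001  0.3614 -0.9324]
 [-0.0001 -0.9324 -0.3614]
 [-1.      0.0001 -0.    ]]
```

View pics/top0.png

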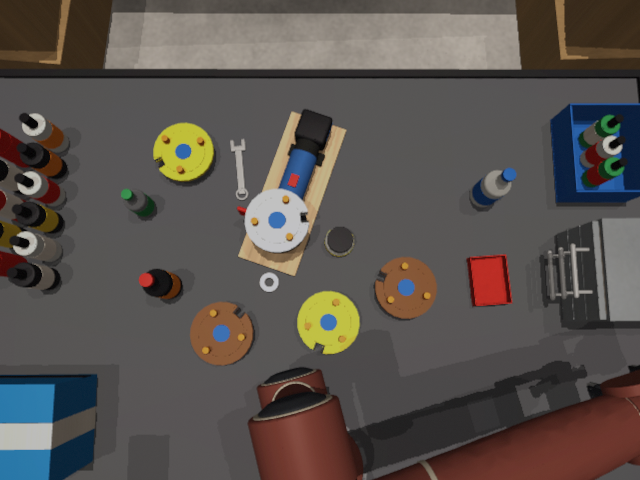

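View pics/side0.png

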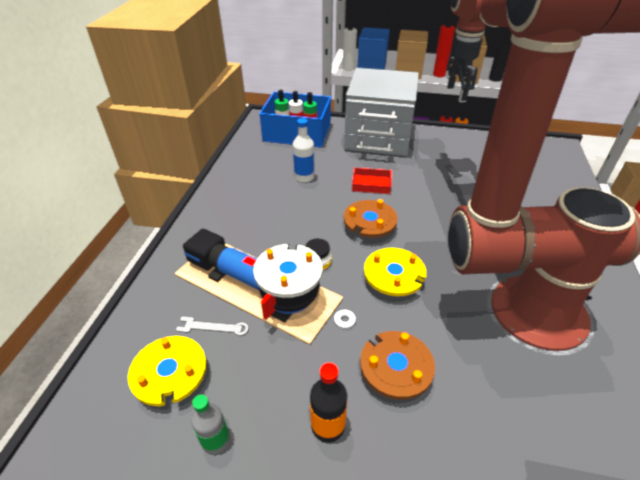

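The white plate is centred near pixel (277,220) in the top view and (288,268) in the side view. The red key shows at (241,211), and the notch at (305,217) points towards −y. Next I refine this with colour centroids.

```bash
cat >> h.py <<'E'
from scipy.optimize import least_squares
C0=np.array([0.571,0.092])
def blobs(cam,im,lo,hi,z,rmin,rmax,amin=6):
    hsv=cv2.cvtColor(im,cv2.COLOR_RGB2HSV)
    m=cv2.inRange(hsv,np.array(lo,np.uint8),np.array(hi,np.uint8))
    n,l,s,c=cv2.connectedComponentsWithStats(m)
    out=[]
    for i in range(1,n):
        p=px2w(cam,*c[i],z); r=np.hypot(*(p[:2]-C0))
        if s[i,4]>=amin and rmin<=r<=rmax: out.append((p[:2],int(s[i,4]),c[i].round(1)))
    return out
def pol(p,c): d=p-c; return round(float(np.hypot(*d))*1000,1),round(float(np.degrees(np.arctan2(d[1],d[0]))),1)
def look(cam,name,dz=0.):
    im=save(cam,name)
    sp=blobs(cam,im,(95,120,90),(125,255,255),.124-dz,0,.03,20)
    c=sp[0][0] if sp else C0
    print(cam,"spot",[(s[0].round(4),s[1],s[2]) for s in sp])
    for nm,lo,hi,z,a,b in(("lug",(8,120,100),(22,255,255),.140-dz,.03,.07),("key",(0,150,60),(5,255,255),.108,.06,.12),("key",(172,150,60),(180,255,255),.108,.06,.12),("notch",(0,0,0),(180,255,70),.12-dz,.045,.08)):
        for p,ar,q in blobs(cam,im,lo,hi,z,a,b): print("  ",nm,p.round(4),pol(p,c),ar,q)
    x0,y0=np.maximum((w2px(cam,[*C0,.12])-60).astype(int),0)
    cv2.imwrite(f"pics/{name}_c.png",cv2.resize(im[y0:y0+120,x0:x0+120,::-1],None,fx=5,fy=5,interpolation=cv2.INTER_CUBIC))
    return im
E
python3 - <<'E'
from h import *
for c in("top","side"): look(c,c+"1")
a=cv2.imread("pics/top1_c.png");b=cv2.imread("pics/side1_c.png")
cv2.imwrite("pics/both1.png",cv2.resize(np.hstack([a,b]),(800,400)))
E
```

```text
top spot [(array([0.5723, 0.0916]), 211, array([276.6, 219.6]))]
   lug [0.6171 0.0709] (49.4, -24.8) 36 [285.4 198.8]
   lug [0.5664 0.1414] (50.1, 96.7) 36 [254.1 220.8]
   lug [0.5309 0.062 ] (50.9, -144.4) 37 [289.2 236.3]
   key [0.6699 0.054 ] (104.6, -21.0) 82 [293.4 179.9]
   key [0.5981 0.1747] (87.0, 72.7) 54 [241.3 210. ]
   notch [0.5785 0.0313] (60.6, -84.1) 42 [303.  217.2]
   notch [0.5009 0.0656] (76.0, -160.0) 14 [287.9 250.7]
side spot [(array([0.572 , 0.0906]), 149, array([287.5, 266.9]))]
   lug [0.6138 0.0792] (43.3, -15.3) 33 [270.  255.4]
   lug [0.529  0.0705] (47.5, -154.9) 34 [308.6 258.1]
   lug [0.5636 0.1497] (59.7, 98.1) 36 [283.8 282.6]
   key [0.6656 0.0747] (95.0, -9.6) 43 [249.6 260.9]
   key [0.5886 0.1875] (98.3, 80.3) 263 [268.2 304.8]
   key [0.6688 0.0744] (98.2, -9.5) 21 [248.3 260.6]
```

View pics/both1.png

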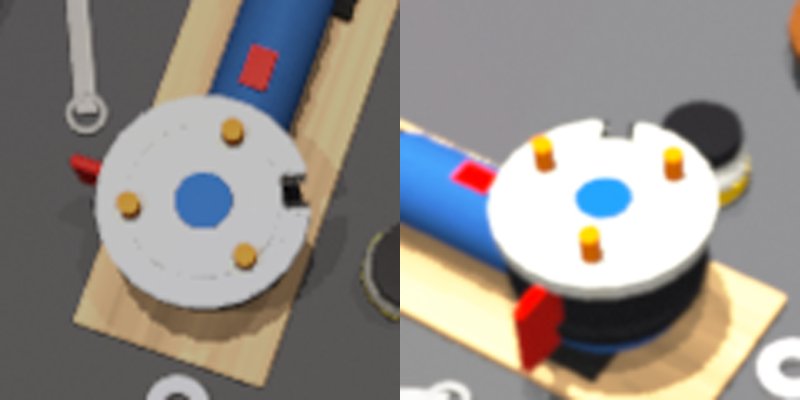

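Request:
arm_command --plan '[[[0,-0.027,-0.03,0,0,0,0],[0,-0.027,-0.03,0,0,0,0],[0,-0.027,-0.03,0,0,0,0],[0,-0.027,-0.03,0,0,0,0],[0,-0.027,-0.03,0,0,0,0],[0,-0.027,-0.03,0,0,0,0],[0,-0.027,-0.03,0,0,0,0],[0,-0.027,-0.03,0,0,0,0],[0,-0.027,-0.03,0,0,0,0],[0,-0.027,-0.03,0,0,0,0],[0,-0.027,-0.03,0,0,0,0],[0,-0.027,-0.03,0,0,0,0],[0,-0.027,-0.03,0,0,0,0],[0,-0.027,-0.03,0,0,0,0],[0,-0.027,-0.03,0,0,0,0],[0,-0.027,-0.03,0,0,0,0],[0,-0.027,-0.03,0,0,0,0],[0,-0.027,-0.03,0,0,0,0],[0,-0.027,-0.03,0,0,0,0],[0,-0.027,-0.03,0,0,0,0]]]'

```text
t: 2.47
tool_pos: [0.601, 0.1542, 0.2334]
tool_rot: [2.035, 0.355, -2.012]
contact_force: [0.3, -0.1, 0.4]
opening: 0.0001
```

Request:
arm_command --plan '[[[0,0,0,5.5,0,0,0],[0,0,0,5.5,0,0,0],[0,0,0,5.5,0,0,0],[0,0,0,5.5,0,0,0],[0,0,0,5.5,0,0,0],[0,0,0,5.5,0,0,0],[0,0,0,5.5,0,0,0],[0,0,0,5.5,0,0,0],[0,0,0,0,0,0,0]]]'

```text
t: 3.22
tool_pos: [0.6033, 0.1651, 0.2313]
tool_rot: [-1.993, 0.441, 1.969]
contact_force: [0.1, -0.0, -0.8]
opening: -0.0002
```

```bash
cat >> h.py <<'E'
CT=np.array([0.572,0.0912])
def to(th,r,jaw,z,n=1):
    o=ctrl.get_obs();M=R.from_rotvec(o["tool_rot"]).as_matrix();p=o["tool_pos"]
    t=np.radians(th);g=np.array([CT[0]+r*np.cos(t),CT[1]+r*np.sin(t),z])
    d=M.T@(g-p); yaw=np.degrees(np.arctan2(M[1,1],M[0,1]))
    print("t",round(o["t"],2),"pos",np.round(p,4),"polar",pol(p[:2],CT),"jaw",yaw.round(1),"x",M[:,0].round(3),"F",np.round(o["contact_force"],1),"open",round(o["opening"],4))
    print("shift tool",d.round(4),"turn x",((yaw-jaw+180)%360-180).round(2))
E
python3 - <<'E'
from h import *
to(67,.05,-113,.165)
E
```

```text
t 3.22 pos [0.6033 0.1651 0.2313] polar (80.3, 67.0) jaw -115.0 x [ 0.011 -0.005 -1.   ] F [ 0.1 -0.  -0.8] open -0.0002
shift tool [ 0.0663  0.0303 -0.0003] turn x -1.99
```

Request:
arm_command --plan '[[[0,0.03,0,-2,0,0,0],[0,0,0,0,0,0,0],[0.03,0,0,0,0,0,0],[0.02,0,0,0,0,0,0],[0.015,0,0,0,0,0,0],[0,0,0,0,0,0,0],[0,0,0,0,0,0,0]]]'

```text
t: 3.8
tool_pos: [0.5927, 0.1371, 0.1667]
tool_rot: [-2.028, 0.392, 1.994]
contact_force: [0.2, -0.3, 0.6]
opening: 0.0002
```

```bash
python3 - <<'E'
from h import *
to(67,.05,-113,.133)
E
```

```text
t 3.8 pos [0.5927 0.1371 0.1667] polar (50.3, 65.7) jaw -112.1 x [ 0.016 -0.004 -1.   ] F [ 0.2 -0.3  0.6] open 0.0002
shift tool [0.0337 0.0004 0.0017] turn x 0.94
```

Request:
arm_command --plan '[[[0.015,0,0.0015,0,0,0,0],[0.012,0,0,0,0,0,0],[0.006,0,0,0,0,0,0],[0,0,0,0,0,0,0]]]'

```text
t: 4.13
tool_pos: [0.5944, 0.1382, 0.1368]
tool_rot: [-2.035, 0.387, 1.988]
contact_force: [1.1, -0.3, -0.2]
opening: 0.0002
```

Request:
arm_command --plan '[[[0,0.0002,0.0035,-4,0,0,0],[0,0.0002,0.0035,-4,0,0,0],[0,0.0002,0.0035,-4,0,0,0],[0,0.0002,0.0035,-4,0,0,0],[0,0.0002,0.0035,-4,0,0,0],[0,0.0002,0.0035,-4,0,0,0],[0,0.0002,0.0035,-4,0,0,0],[0,0.0002,0.0035,-4,0,0,0],[0,0.0002,0.0035,-4,0,0,0],[0,0.0002,0.0035,-4,0,0,0]]]'

```text
t: 4.97
tool_pos: [0.566, 0.1395, 0.1466]
tool_rot: [2.065, 0.354, -1.986]
contact_force: [-1.0, 0.5, 0.7]
opening: -0.0003
```

```bash
python3 - <<'E'
from h import *
to(107,.05,-73,.133)
for c in("top","side"): look(c,c+"2")
a=cv2.imread("pics/top2_c.png");b=cv2.imread("pics/side2_c.png")
cv2.imwrite("pics/both2.png",cv2.resize(np.hstack([a,b]),(800,400)))
E
```

```text
t 4.97 pos [0.566  0.1395 0.1466] polar (48.6, 97.1) jaw -69.8 x [ 0.039 -0.    -0.999] F [-1.   0.5  0.7] open -0.0003
shift tool [ 0.0132 -0.0028  0.0087] turn x 3.23
top spot [(array([0.5724, 0.0848]), 130, array([279.6, 219.5]))]
   lug [0.6208 0.0849] (48.4, 0.0) 34 [279.3 197.3]
   lug [0.5474 0.1371] (57.9, 115.5) 17 [255.9 229.1]
   lug [0.5408 0.05  ] (47.0, -132.1) 37 [294.6 231.9]
   key [0.6787 0.1393] (119.4, 27.1) 19 [257.  176.3]
   key [0.6699 0.054 ] (102.3, -17.5) 82 [293.4 179.9]
   key [0.6613 0.1355] (102.3, 29.7) 8 [258.5 183.5]
   key [0.593  0.1758] (93.3, 77.2) 235 [240.8 212.1]
   key [0.6116 0.1991] (120.9, 71.0) 7 [230.9 204.3]
   key [0.6099 0.174 ] (96.8, 67.2) 9 [241.7 205. ]
   key [0.6139 0.1568] (83.1, 60.0) 10 [249.1 203.3]
   key [0.487  0.1383] (100.7, 147.9) 13 [256.4 257.5]
   key [0.483 0.121] (96.4, 158.0) 31 [263.9 259.2]
   key [0.4749 0.0944] (97.9, 174.4) 17 [275.5 262.6]
   notch [0.6344 0.1329] (78.5, 37.8) 6 [259.  193.5]
   notch [0.5968 0.0365] (54.2, -63.2) 31 [300.7 209.4]
side spot [(array([0.5589, 0.088 ]), 35, array([293.7, 266.9]))]
   lug [0.54   0.0363] (55.0, -110.0) 7 [307.1 246.7]
   lug [0.5395 0.0601] (34.0, -124.7) 30 [305.  254.1]
   lug [0.6168 0.0933] (58.2, 5.2) 39 [266.8 259.7]
   lug [0.549  0.1409] (53.8, 100.6) 74 [291.8 280.5]
   key [0.6658 0.0745] (107.8, -7.2) 42 [249.5 260.8]
   key [0.5887 0.1868] (103.2, 73.2) 268 [268.2 304.5]
   key [0.6677 0.0752] (109.6, -6.7) 23 [248.7 260.9]
```

View pics/both2.png

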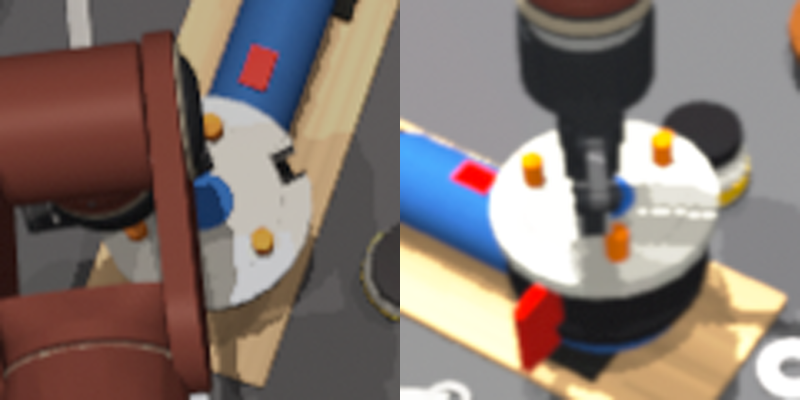

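The plate has turned about 17° (the notch is now near −67°). The fingertip climbed about 10 mm during the push, so I will back off, level the tool and go lower, then use downward compensation in each row.

```bash
cat >> h.py <<'E'
def go(th,r,z,jaw=None):
    o=ctrl.get_obs();M=R.from_rotvec(o["tool_rot"]).as_matrix();p=o["tool_pos"]
    jaw=th-180 if jaw is None else jaw
    t=np.radians(th);j=np.radians(jaw);g=np.array([CT[0]+r*np.cos(t),CT[1]+r*np.sin(t),z])
    X=np.array([0,0,-1.]);Y=np.array([np.cos(j),np.sin(j),0]);G=np.stack([X,Y,np.cross(X,Y)],1)
    print("t",round(o["t"],2),"z",np.round(p[2],4),"polar",pol(p[:2],CT),"jaw",np.degrees(np.arctan2(M[1,1],M[0,1])).round(1),"x",M[:,0].round(3),"F",np.round(o["contact_force"],1))
    print("shift",(M.T@(g-p)).round(4),"turn",np.degrees(R.from_matrix(M.T@G).as_rotvec()).round(2))
E
python3 - <<'E'
from h import *
go(85,.05,.147)
E
```

```text
t 5.07 z 0.1465 polar (48.6, 97.3) jaw -70.0 x [ 0.039 -0.    -0.999] F [ 0.7  0.3 -0.9]
shift [-0.0001  0.0021 -0.0105] turn [25.02 -2.22 -0.32]
```

Request:
arm_command --plan '[[[0,0.001,-0.005,6,0,0,0],[0,0.001,-0.006,6,0,0,0],[0,0,0,6,-1.5,0,0],[0,0,0,6,-1,-0.5,0],[0,0,0,0,0,0,0]]]'

```text
t: 5.48
tool_pos: [0.5793, 0.1412, 0.1505]
tool_rot: [-2.166, 0.099, 2.169]
contact_force: [-0.7, -0.6, -0.8]
opening: -0.0002
```

```bash
python3 - <<'E'
from h import *
go(85,.05,.132)
E
```

```text
t 5.48 z 0.1505 polar (50.5, 81.7) jaw -95.6 x [-0.001  0.008 -1.   ] F [-0.7 -0.6 -0.8]
shift [0.0185 0.0006 0.0029] turn [-0.64  0.11  0.43]
```

Request:
arm_command --plan '[[[0.009,0,0,0,0,0,0],[0.007,0,0,0,0,0,0],[0.004,0,0,0,0,0,0],[0,0,0,0,0,0,0],[0.001,0,0,0,0,0,0],[0,0,0,0,0,0,0]]]'

```text
t: 5.98
tool_pos: [0.5791, 0.1415, 0.1269]
tool_rot: [-2.169, 0.093, 2.172]
contact_force: [0.1, -0.3, -1.1]
opening: -0.0002
```

```bash
python3 - <<'E'
from h import *
go(85,.05,.132)
E
```

```text
t 5.98 z 0.1269 polar (50.8, 81.9) jaw -95.3 x [-0.001  0.007 -1.   ] F [ 0.1 -0.3 -1.1]
shift [-0.0051  0.0007  0.0027] turn [-0.32  0.08  0.4 ]
```

Request:
arm_command --plan '[[[-0.004,0,0,0,0,0,0],[0.0008,0.0002,0.0035,-4,0,0,0],[0.0008,0.0002,0.0035,-4,0,0,0],[0.0008,0.0002,0.0035,-4,0,0,0],[0.0008,0.0002,0.0035,-4,0,0,0],[0.0008,0.0002,0.0035,-4,0,0,0],[0.0008,0.0002,0.0035,-4,0,0,0],[0.0008,0.0002,0.0035,-4,0,0,0],[0.0008,0.0002,0.0035,-4,0,0,0]]]'

```text
t: 6.73
tool_pos: [0.5541, 0.1365, 0.1302]
tool_rot: [1.958, 0.498, -1.937]
contact_force: [0.6, 0.7, -0.8]
opening: 0.0004
```

```bash
python3 - <<'E'
from h import *
go(120,.05,.132)
E
```

```text
t 6.73 z 0.1302 polar (48.7, 111.6) jaw -61.7 x [ 0.009  0.009 -1.   ] F [ 0.6  0.7 -0.8]
shift [-0.0019 -0.0016  0.0072] turn [-1.69 -0.69  0.23]
```

Request:
arm_command --plan '[[[0.0006,-0.0003,0.0036,-3.8,0,0,0],[0.0006,0,0.0036,-3.8,0,0,0],[0.0006,0,0.0036,-3.8,0,0,0],[0.0006,0,0.0036,-3.8,0,0,0],[0.0006,0,0.0036,-3.8,0,0,0],[0.0006,0,0.0036,-3.8,0,0,0],[0.0006,0,0.0036,-3.8,0,0,0],[0.0006,0,0.0036,-3.8,0,0,0],[0.0006,0,0.0036,-3.8,0,0,0],[0.0006,0,0.0036,-3.8,0,0,0],[0.0006,0,0.0036,-3.8,0,0,0],[0.0006,0,0.0036,-3.8,0,0,0],[0.0006,0,0.0036,-3.8,0,0,0],[0.0006,0,0.0036,-3.8,0,0,0]]]'

```text
t: 7.9
tool_pos: [0.528, 0.0988, 0.1312]
tool_rot: [1.302, 1.157, -1.254]
contact_force: [-0.8, 0.6, -0.7]
opening: 0.0001
```

```bash
python3 - <<'E'
from h import *
go(165,.05,.132)
for c in("top","side"): look(c,c+"3")
a=cv2.imread("pics/top3_c.png");b=cv2.imread("pics/side3_c.png")
cv2.imwrite("pics/both3.png",cv2.resize(np.hstack([a,b]),(800,400)))
E
```

```text
t 7.9 z 0.1312 polar (44.7, 170.2) jaw -5.5 x [ 0.024  0.015 -1.   ] F [-0.8  0.6 -0.7]
shift [-0.0008 -0.0048 -0.0049] turn [ 9.53 -1.09 -1.2 ]
top spot []
   key [0.6699 0.054 ] (106.0, -21.0) 82 [293.4 179.9]
   key [0.6234 0.1746] (97.8, 57.6) 63 [241.5 199.3]
   key [0.6336 0.059 ] (70.8, -27.8) 12 [291.2 195. ]
   key [0.617  0.1683] (89.1, 58.9) 6 [244.2 202. ]
   key [0.5921 0.1776] (88.2, 76.1) 8 [240.  212.5]
   key [0.5577 0.1675] (76.7, 100.0) 17 [244.1 227.1]
   notch [0.5174 0.1293] (65.3, 145.2) 749 [260.  243.6]
   notch [0.5803 0.039 ] (53.8, -80.0) 93 [299.6 216.4]
   notch [0.4985 0.0768] (74.1, -168.2) 9 [283.  251.8]
side spot [(array([0.5724, 0.0895]), 154, array([287.5, 266.6]))]
   lug [0.6034 0.064 ] (40.2, -39.4) 31 [276.4 251.3]
   lug [0.5825 0.1469] (58.3, 80.0) 34 [275.3 280.3]
   key [0.6661 0.0745] (94.9, -9.1) 41 [249.4 260.8]
   key [0.5886 0.187 ] (98.7, 80.6) 270 [268.3 304.6]
   key [0.6677 0.0752] (96.4, -8.6) 23 [248.7 260.9]
```

View pics/both3.png

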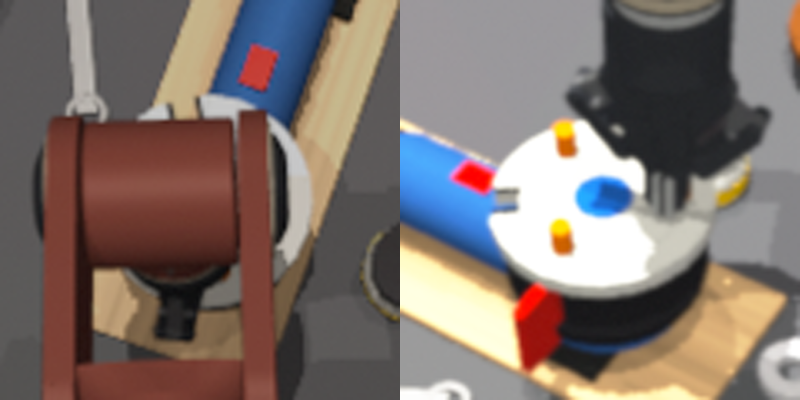

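Request:
arm_command --plan '[[[0.0006,-0.002,0.0036,-1,-0.3,-0.3,0],[0.0006,-0.002,0.0036,-3,-0.3,-0.3,0],[0.0006,-0.0005,0.0036,-3.8,-0.3,-0.3,0],[0.0006,-0.0004,0.0036,-3.8,-0.3,0,0],[0.0006,-0.0004,0.0036,-3.8,0,0,0],[0.0006,-0.0004,0.0036,-3.8,0,0,0],[0.0006,-0.0004,0.0036,-3.8,0,0,0],[0.0006,-0.0004,0.0036,-3.8,0,0,0],[0.0006,-0.0004,0.0036,-3.8,0,0,0]]]'

```text
t: 8.75
tool_pos: [0.5267, 0.0677, 0.1297]
tool_rot: [0.87, 1.377, -0.864]
contact_force: [-0.3, 1.2, 0.7]
opening: 0.0001
```

```bash
cat >> h.py <<'E'
def sidelugs(name):
    im=save("side",name)
    off=np.array([-.0028,.0083])
    for p,ar,q in blobs("side",im,(8,120,100),(22,255,255),.140,.03,.07,20): print("lug",ar,pol(p-off,CT))
    x0,y0=np.maximum((w2px("side",[*C0,.12])-40).astype(int),0)
    cv2.imwrite(f"pics/{name}_c.png",cv2.resize(im[y0:y0+80,x0:x0+80,::-1],None,fx=7,fy=7,interpolation=cv2.INTER_CUBIC))
E
python3 - <<'E'
from h import *
go(226,.048,.132)
sidelugs("side4")
# button triangulation
def ray(cam,u,v):
    a=px2w(cam,u,v,.05);b=px2w(cam,u,v,.15);return a,(b-a)
def tri(u,v):
    (a,d),(b,e)=ray("top",*u),ray("side",*v)
    s=np.linalg.lstsq(np.stack([d,-e],1),b-a,rcond=None)[0];return (a+s[0]*d+b+s[1]*e)/2
P=tri((293.4,179.9),(249.2,260.8));print("button",P.round(4),pol(P[:2],CT),"-> key angle +90")
# key: bright red top region extents
for cam,n in(("top","top1"),("side","side1")):
    im=cv2.imread(f"pics/{n}.png")[:,:,::-1].astype(int)
    print(cam,"cam at",np.array(calibration(cam)["cam_to_world"])[:3,3].round(2))
    m=(im[...,0]>90)&(im[...,1]<60)&(im[...,2]<60)
    c=w2px(cam,[.595,.16,.1]).astype(int)
    ys,xs=np.nonzero(m[c[1]-20:c[1]+30,c[0]-20:c[0]+20]);
    for y in np.unique(ys): print(y+c[1]-20,xs[ys==y].min()+c[0]-20,xs[ys==y].max()+c[0]-20,end="; ")
    print()
    for k in(66,68,70,72,74):
        t=np.radians(k);u=np.array([np.cos(t),np.sin(t)]);s=np.array([-u[1],u[0]])
        print(k,[w2px(cam,[*(CT+r*u+q*s),.1085]).round(1) for r,q in((75,-5),(75,5),(100,-5),(100,5)) for r,q in [(r/1000,q/1000)]])
E
```

```text
t 8.75 z 0.1297 polar (51.0, -152.5) jaw 26.0 x [ 0.013 -0.004 -1.   ] F [-0.3  1.2  0.7]
shift [-0.0021  0.0059  0.0151] turn [-20.     0.64  -0.48]
lug 31 (49.6, -12.6)
lug 36 (49.6, 110.0)
button [0.6758 0.0546 0.0859] (110.1, -19.4) -> key angle +90
top cam at [0.34 0.02 1.35]
206 239 239; 207 237 242; 208 237 245; 209 237 245; 210 238 245; 211 241 245; 212 244 244; 223 257 257; 224 255 255; 
66 [array([248.7, 206.1]), array([246.8, 210. ]), array([238.9, 201.9]), array([237.1, 205.7])]
68 [array([248.1, 207.1]), array([246.5, 211. ]), array([238.2, 203.2]), array([236.5, 207.1])]
70 [array([247.6, 208.1]), array([246.1, 212.1]), array([237.6, 204.5]), array([236. , 208.5])]
72 [array([247.2, 209.2]), array([245.8, 213.2]), array([237. , 205.9]), array([235.6, 209.9])]
74 [array([246.8, 210.2]), array([245.5, 214.3]), array([236.5, 207.3]), array([235.2, 211.4])]
side cam at [0.37 0.72 0.81]
294 265 267; 295 264 270; 296 263 272; 297 262 274; 298 263 274; 299 263 275; 300 263 275; 301 262 275; 302 262 275; 303 262 275; 304 262 274; 305 262 274; 306 262 273; 307 263 273; 308 263 274; 309 263 274; 310 263 274; 311 263 273; 312 263 273; 313 264 272; 314 264 271; 315 264 271; 316 264 268; 317 264 266; 318 265 265; 
66 [array([263.8, 292.3]), array([267.4, 294.4]), array([255.8, 299.9]), array([259.5, 302.1])]
68 [array([264.7, 292.9]), array([268.4, 294.9]), array([257.1, 300.7]), array([260.8, 302.8])]
70 [array([265.6, 293.5]), array([269.4, 295.4]), array([258.3, 301.4]), array([262.2, 303.4])]
72 [array([266.6, 294. ]), array([270.5, 295.8]), array([259.7, 302.2]), array([263.6, 304. ])]
74 [array([267.6, 294.5]), array([271.6, 296.2]), array([261. , 302.9]), array([265.1, 304.6])]
```

View pics/side4_c.png

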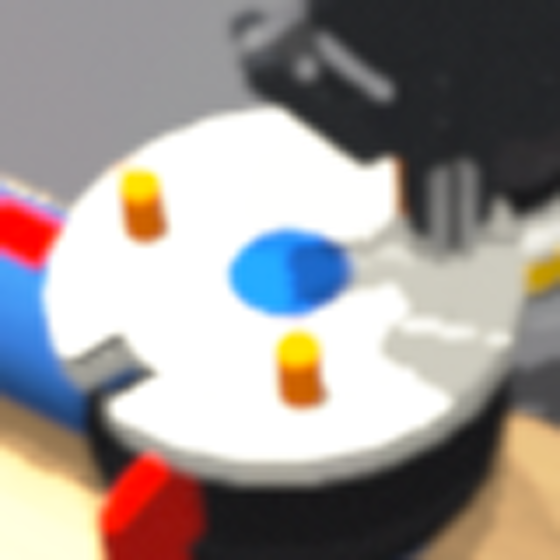

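Request:
arm_command --plan '[[[0.0004,0.0008,0.0036,-3.8,0,0,0],[0.0004,0.0003,0.0036,-3.8,0,0,0],[0.0004,0.0003,0.0036,-3.8,0,0,0],[0.0004,0.0003,0.0033,-3.8,0,0,0],[0,0,0,0,0,0,0]]]'

```text
t: 9.22
tool_pos: [0.5357, 0.056, 0.1293]
tool_rot: [0.661, 1.454, -0.66]
contact_force: [-0.1, -0.5, 0.1]
opening: -0.0
```

```bash
python3 - <<'E'
from h import *
go(229,.048,.132)
sidelugs("side5")
E
```

```text
t 9.22 z 0.1293 polar (50.5, -135.9) jaw 41.5 x [ 0.012 -0.005 -1.   ] F [-0.1 -0.5  0.1]
shift [-0.0027  0.0029  0.004 ] turn [-7.54  0.71 -0.3 ]
lug 32 (49.2, 6.2)
lug 33 (50.4, 126.5)
```

View pics/side5_c.png

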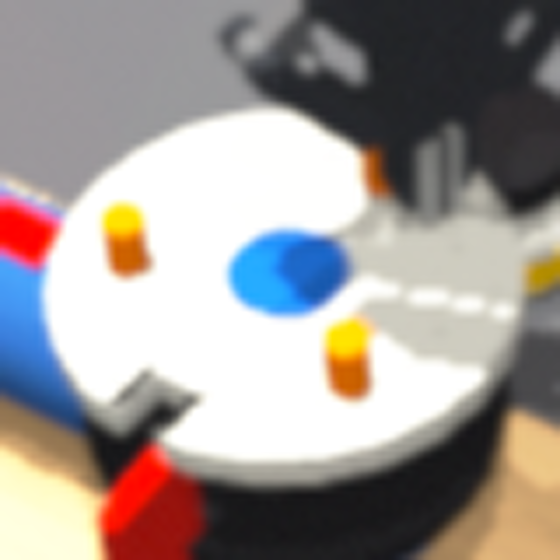

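Request:
arm_command --plan '[[[0,0.0003,0.002,-2,0,0,0],[0,0.0002,0.0018,-2,0,0,0],[0,0,0,0,0,0,0]]]'

```text
t: 9.52
tool_pos: [0.5379, 0.0543, 0.1294]
tool_rot: [0.612, 1.47, -0.613]
contact_force: [-0.6, 0.4, 0.4]
opening: -0.0005
```

```bash
python3 - <<'E'
from h import *
go(229,.048,.132)
sidelugs("side6")
E
```

```text
t 9.52 z 0.1294 polar (50.3, -132.7) jaw 45.0 x [ 0.011 -0.005 -1.   ] F [-0.6  0.4  0.4]
shift [-0.0026  0.0024  0.0014] turn [-3.97  0.66 -0.23]
lug 32 (49.5, 9.5)
lug 35 (49.7, 129.7)
```

View pics/side6_c.png

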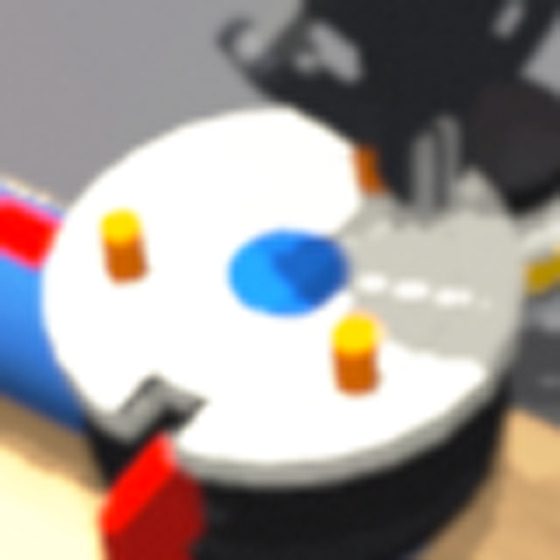

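```bash
python3 - <<'E'
from h import *
im=cv2.imread("pics/side6.png");f=12
x0,y0=(w2px("side",[*C0,.12])-40).astype(int); x0-=2;y0+=22
b=cv2.resize(im[y0:y0+46,x0:x0+33],None,fx=f,fy=f,interpolation=cv2.INTER_CUBIC)
def line(img,a,r0,r1,q,z,col):
    t=np.radians(a);u=np.array([np.cos(t),np.sin(t)]);s=np.array([-u[1],u[0]])
    P=[tuple(((w2px("side",[*(CT+r*u+q*s),z])-[x0,y0]+.5)*f).astype(int).tolist()) for r in(r0,r1)]
    cv2.line(img,*P,col,1)
o=b.copy()
for q in(-.0075,.0075): line(o,69.6,.054,.075,q,.124,(255,0,255))
for q in(-.005,0,.005): line(o,71,.065,.1,q,.1085 if q else .1105,(0,255,0))
cv2.imwrite("pics/ov6.png",np.hstack([b,o]))
E
```

```text
(no output)
```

View pics/ov6.png

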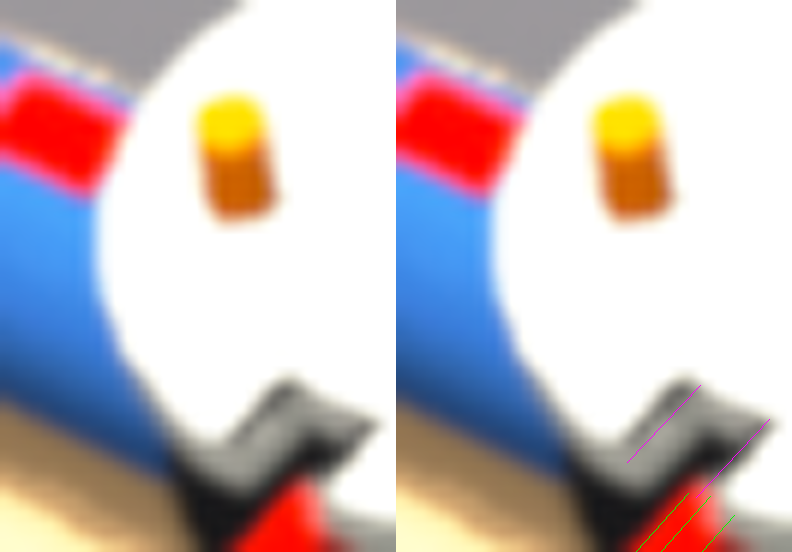

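Request:
arm_command --plan '[[[0,0.0001,0.0016,-1,0,0,0],[0,0,0,0,0,0,0]]]'

```text
t: 9.73
tool_pos: [0.5388, 0.0536, 0.1294]
tool_rot: [0.601, 1.474, -0.601]
contact_force: [0.7, -0.1, -0.6]
opening: -0.0003
```

```bash
python3 - <<'E'
from h import *
go(229,.048,.132)
sidelugs("side7")
E
```

```text
t 9.73 z 0.1294 polar (50.2, -131.4) jaw 45.9 x [ 0.011 -0.005 -1.   ] F [ 0.7 -0.1 -0.6]
shift [-0.0026  0.0022  0.0003] turn [-3.11  0.64 -0.22]
lug 31 (49.3, 11.2)
lug 37 (49.2, 130.9)
```

Request:
arm_command --plan '[[[0,0,-0.004,0,0,0,0],[0,0,-0.003,0,0,0,0],[-0.015,0,0,0,0,0,0],[-0.02,0,0,0,0,0,0],[-0.008,0,0,0,0,0,0],[0,0.02,0.003,0,0,0,0],[0,0.02,0.002,0,0,0,0],[0,0.01,0.001,0,0,0,0],[0,0,0,0,0,0,0]]]'

```text
t: 10.53
tool_pos: [0.5712, 0.0927, 0.1735]
tool_rot: [0.604, 1.474, -0.605]
contact_force: [-0.6, -0.6, 0.8]
opening: 0.0005
```

```bash
python3 - <<'E'
from h import *
go(0,0,.13,46)
sidelugs("side8")
E
```

```text
t 10.53 z 0.1735 polar (1.7, 119.6) jaw 45.6 x [ 0.01  -0.005 -1.   ] F [-0.6 -0.6  0.8]
shift [ 0.0435 -0.0006  0.0012] turn [-0.36  0.59 -0.19]
lug 62 (53.8, -105.8)
lug 38 (49.4, 9.4)
lug 74 (44.8, 133.2)
```

View pics/side8_c.png

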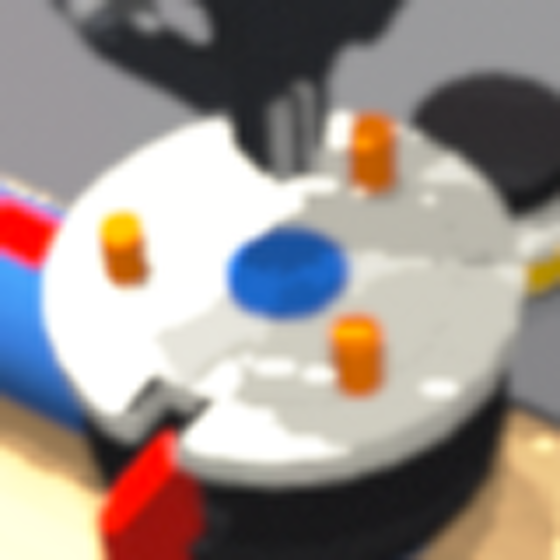

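Request:
arm_command --plan '[[[0.015,0,0.001,0,0.5,0,0],[0.012,0,0,0,0,0,0],[0.006,0,0,0,0,0,0],[0.002,0,0,0,0,0,0],[0,0,0,0,0,0,0]]]'

```text
t: 11.0
tool_pos: [0.5677, 0.0898, 0.1314]
tool_rot: [0.606, 1.489, -0.608]
contact_force: [0.3, -0.5, 0.3]
opening: -0.0001
```

Request:
arm_command --plan '[[[0.0015,0,0,0,0,0,0],[0.0015,0,0,0,0,0,0],[0.0015,0,0,0,0,0,0],[0.0015,0,0,0,0,0,0]]]'

```text
t: 11.33
tool_pos: [0.5671, 0.0892, 0.1245]
tool_rot: [0.606, 1.489, -0.609]
contact_force: [-0.3, 0.2, 0.1]
opening: -0.0001
```

Request:
arm_command --plan '[[[-0.003,0,0,0,0,0,0],[0,0.0045,0.002,0,0,0,0],[0,0,0,0,0,0,0],[0.0015,0.0003,0,0,0,0,0],[0.0012,0.0001,0,0,0,0,0],[0.0012,0.0001,0,0,0,0,0]]]'

```text
t: 11.83
tool_pos: [0.574, 0.0918, 0.1255]
tool_rot: [0.607, 1.486, -0.607]
contact_force: [0.0, 0.3, -0.8]
opening: -0.0002
```

Request:
arm_command --plan '[[[0.0012,0.0001,0,0,0,0,0],[0.0012,0.0001,0,0,0,0,0]]]'

```text
t: 12.0
tool_pos: [0.5743, 0.092, 0.1233]
tool_rot: [0.607, 1.486, -0.607]
contact_force: [-1.1, 0.3, 4.4]
opening: -0.0001
```

Request:
arm_command --plan '[[[0.0012,0,0,0,0,0,0],[0.0012,0,0,0,0,0,0]]]'

```text
t: 12.17
tool_pos: [0.5744, 0.092, 0.1219]
tool_rot: [0.607, 1.486, -0.607]
contact_force: [-2.0, -0.4, 4.3]
opening: 0.0
```

Request:
arm_command --plan '[[[0.0012,0,0,0,0,0,0],[0.0012,0,0,0,0,0,0]]]'

```text
t: 12.33
tool_pos: [0.5744, 0.092, 0.1202]
tool_rot: [0.607, 1.486, -0.607]
contact_force: [-2.8, 1.2, 4.9]
opening: -0.0004
```

Going down with a steady 4–5 N, already past the key top height.

Request:
arm_command --plan '[[[0.0012,0,0,0,0,0,0],[0.0012,0,0,0,0,0,0],[0.0012,0,0,0,0,0,0]]]'

```text
t: 12.58
tool_pos: [0.5744, 0.092, 0.1168]
tool_rot: [0.607, 1.486, -0.607]
contact_force: [-2.8, -0.4, 4.7]
opening: -0.0006
```

Request:
arm_command --plan '[[[0.0012,0,0,0,0,0,0],[0.0012,0,0,0,0,0,0]]]'

```text
t: 12.75
tool_pos: [0.5745, 0.0921, 0.1149]
tool_rot: [0.607, 1.486, -0.607]
contact_force: [-5.2, 0.6, 12.0]
opening: 0.0002
```

Request:
arm_command --plan '[[[0.0012,0,0,0,0,0,0]]]'

```text
t: 12.83
tool_pos: [0.5746, 0.0921, 0.1149]
tool_rot: [0.606, 1.486, -0.607]
contact_force: [-7.1, -0.7, 12.9]
opening: -0.0001
```

It reached the firm stop at 0.1149 m, where home is 0.115. I will retreat and check.

Request:
arm_command --plan '[[[0,0,0,0,0,0,0],[0,0,0,0,0,0,0],[-0.004,0,0,0,0,0,0],[-0.015,0,0,0,0,0,0],[-0.03,0,0,0,0,0,0],[-0.03,0,0,0,0,0,0],[0,-0.03,0.02,0,0,0,0],[0,-0.03,0.02,0,0,0,0],[0,-0.03,0.02,0,0,0,0],[0,-0.03,0.02,0,0,0,0],[0,-0.03,0.02,0,0,0,0],[0,0,0,0,0,0,0],[0,0,0,0,0,0,0]]]'

```text
t: 13.92
tool_pos: [0.5393, -0.0913, 0.1901]
tool_rot: [0.602, 1.487, -0.605]
contact_force: [0.3, -0.3, 0.1]
opening: 0.0
```

```bash
python3 - <<'E'
from h import *
go(0,0,.2,46)
sidelugs("side9")
for cam in("top","side"):
    save(cam,cam+"10")
    for t in("key","notch","spot","plate"):
        for d in mark_of(cam,t):
            p=w(cam,d["at"])
            if np.hypot(*(p[:2]-CT))<.09: print(cam,t,round(d["conf"],2),p.round(4),pol(p[:2],CT))
a=cv2.imread("pics/side9_c.png")
im=cv2.imread("pics/top10.png");x,y=(w2px("top",[*C0,.12])-40).astype(int)
cv2.imwrite("pics/fin.png",cv2.resize(np.hstack([cv2.resize(im[y:y+80,x:x+80],(560,560),interpolation=2),a]),(800,400)))
E
```

```text
t 13.92 z 0.1901 polar (185.4, -100.2) jaw 45.8 x [-0.002 -0.001 -1.   ] F [ 0.3 -0.3  0.1]
shift [-0.0101  0.1536 -0.1038] turn [-0.2  -0.06  0.12]
lug 30 (42.7, -115.7)
lug 33 (48.2, 21.2)
lug 32 (57.0, 127.1)
top key 0.56 [0.5953 0.1501 0.1125] (63.3, 68.4)
top notch 0.75 [0.5935 0.1507 0.1063] (63.3, 70.1)
top spot 0.75 [0.5689 0.0915 0.1128] (3.1, 174.6)
top spot 0.5 [0.5539 0.0447 0.1393] (49.9, -111.2)
top plate 0.83 [0.5712 0.0885 0.1031] (2.9, -106.1)
side key 0.66 [0.5928 0.1546 0.1143] (66.7, 71.9)
side notch 0.55 [0.5937 0.1518 0.1048] (64.4, 70.3)
side spot 0.61 [0.5736 0.091  0.114 ] (1.7, -7.8)
side plate 0.71 [0.5746 0.0872 0.1042] (4.8, -57.6)
```

View pics/fin.png

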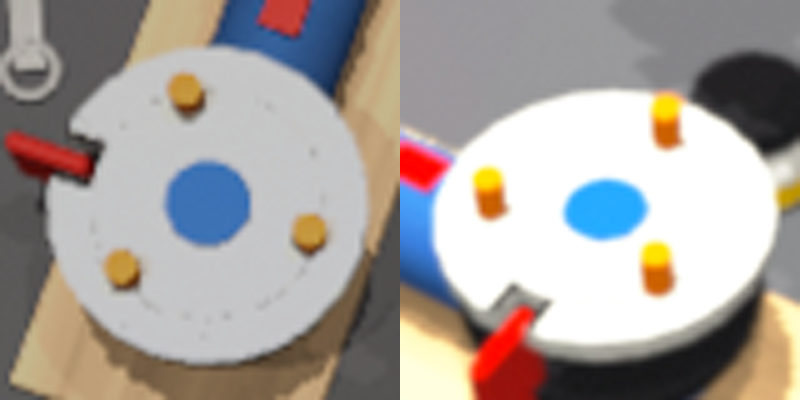

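The key sits inside the notch in both views. The plate is down and level, with the notch and key within about 2 mm of each other and plate z near 0.103–0.104. The arm is clear.

```bash
python3 -c "
from station import *
print(finish_job())"
```

```text
the job is handed in; nothing more can be done
None
```

I turned the plate about 155° counter-clockwise by one orange lug with the closed fingertip, then pressed it home on the blue spot and handed the job in at about 14 s.

**Turning:** on the first push the fingertip climbed about 10 mm, to the lug's top. I backed off, went lower, and finished in small steps checked by the side camera.

**Pressing:** the plate went down at 4–5 N and met the firm stop with the fingertip at 0.1149 m, where home is 0.115 m. The wrist force read at most about 15 N.

**Last checks:**
- **Seating:** both views show the red key inside the notch, and the plate looks level; I did not measure the tilt. The networks put the plate's underside at 0.103–0.104 m.
- **Notch on key:** the networks put them at 70° against 68–72°, about 2–3 mm apart, which is within their accuracy.
- **Disagreement:** the final lug angles from the side camera scattered by several degrees. That offset was calibrated for the raised plate, so I disregarded them.
- **Bystanders:** the arm was clear of everything at hand-in, and I noticed no contact with other things. I did not re-measure the bystanders.

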